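# Half-turn the bayonet lid of the grommet dispenser against a ruler line

### The arm

A 6-joint arm with a two-finger parallel gripper is mounted at the origin on the work surface. World frame = base frame: x ahead of the robot, y to its left, z up, the work surface at z = 0. Lengths are in mm, angles in rad, forces in N, time in s.
With the tool pointing down it reaches from about 350 to 775 mm from the base axis. Payload 7.3 kg.
Tool frame: the origin (TCP) lies at the centre of the arm's flange, where the gripper is bolted on; the fingertips stand 178 mm ahead of it and the grasp point (between the pads) lies 159 mm ahead of it; z points along the fingers, y is the direction in which the jaws open and shut (so a half turn about z gives the same grasp; the last joint's range is limited). The gripper opens to 92 mm and grips with 3 to 60 N. Pads are 19 mm wide; open, the fingers measure 130 mm over their backs; the gripper's body (75 mm by 190 mm) begins 47 mm behind the grasp point.
Start: joints at [1.2, 0.342, 1.524, -0, 1.275, -0.146], TCP at [117.006, 511.798, 404.741] pointing down, gripper open.
Joint ranges: [-2.53, 2.53], [-0.77, 2.02], [0.04, 2.7], [-1, 4.14], [0.28, 2.66], [-3.11, 3.11]. Speed limits (rad/s): [2.57, 2.57, 3.14, 3.14, 3.14, 3.14].

### API

Orientations are given as [roll, pitch, yaw] about the fixed x, y, z axes, in that order (R = Rz(yaw) Ry(pitch) Rx(roll)).
In Python, from plant import get_obs, capture, close_job gives the robot as it stands. The module is installed in compiled form; this text tells all that it offers.
- The arm moves only by the shell command python3 -m pendant 'ROWS'. ROWS is JSON, a list of rows, each a list of 3 entries, a list of its own where there are three numbers: the shift along the tool's x, y, z in m, then the turn, a rotation vector about the tool's x, y, z in rad, then the finger opening in m, from 0 to 0.0918. In form: [[[tx, ty, tz], [wx, wy, wz], fingers], ...]. A call has 1 to 10 rows; each row is the pose to reach, as a shift and turn from the pose commanded when the call began, along the tool's axes at that moment; what a row does not reach only later rows make up. A row lasts 1/12 s, in which the tool goes at most 41.7 mm and 7.16 degrees, less where a joint would pass 70% of its speed; a pose out of reach is approached as far as the arm can. A call with a gripper value outside its range is refused whole. The fingers move at their own pace and stop on an object; the grip force is fixed at half the most. Time passes only in rows, so rows that repeat a pose let the fingers close. It gives the time, the measured TCP pose, the force and the opening at its end, in the units of the state.
- get_obs(): the state, without advancing time (a new reading comes with each control period).
- capture(name): name is "scene" or "top" or "wrist"; returns a dict with "color" (400x640x3 uint8, red, green, blue), "mtx" (3x3 intrinsics, pixels), "rvec" (rotation vector, rad) and "tvec" (3), from world to camera coordinates, as OpenCV has them. Camera axes: x right, y down, z forward; pixel columns grow to the right and rows downward; lengths in mm; the calibration is good to about 2 mm. A picture is of the moment at which its call begins. There is no depth.
- close_job(): hands the job in, once; it reports no verdict.
The state is a dict: "time": time; "joint_positions": joint angles; "dq": joint speeds; "tau": joint torques, N m; "tool_pos": TCP position; "tcp_rot": TCP orientation; "contact_force": force on the tool from outside, world axes, zero at the start; "moment": the same for the moment, N m; "grip_width": finger opening in mm.
Only numpy, scipy, OpenCV 4.12 (cv2) and the standard library are available. Lean on these libraries where they do the work, as an engineer would, in place of code of your own. Each camera call takes 0.05 s, during which the arm holds its last target. There are 200 camera calls.

### The job

First lay the clear ruler flat on the desk with its black graduated edge flush against the yellow-marked edge of the grommet dispenser's green base, spanning that whole edge, and let go of it. Then drop the white bayonet lid fully home into the dispenser's mouth, lugs through the two slots, and twist it clockwise (seen from above) half way, until its wing is parallel to the ruler, never as far as the lock click. Finish while still gripping the lid there, because a spring would turn it back; leave the ruler flush and the mug, the staple remover and the token stack undisturbed.

Things in the scene. Friction and masses are not known exactly. Their poses are not given: they have to be found in the camera images.
- dispenser: Grommet dispenser, screwed to the desk. Green base 120 x 120 x 12 mm, carrying a blue drum 80 mm across, z 12 to 60 mm, with a yellow flange around its open mouth on top. Origin: centre of the base's underside, on the drum's axis, at desk level; z up. The yellow-marked edge is the base's +x face, 60 mm from the origin, running along y.
- mouth (a point): Centre of the mouth at the top of the yellow flange, 60 mm above the desk; dispenser's axes. Hole 49 mm across, flange 5 mm thick, two facing entry slots 15 mm wide reaching 33 mm from the axis, on the line at 135 deg (or -45 deg) from x towards y. Let in there and turned 45 deg clockwise (half way), the lid's wing lies along the dispenser's y; at 90 deg it would lock.
- base_edge (a point): Middle of the yellow-marked edge of the dispenser's base, at desk level; same axes as the dispenser (x points outward, away from the drum; y along the edge).
- shutter (a joint): Sprung shutter in the drum, turned by the lid's lugs (rad): 0 at the entry slots, growing clockwise from above, end stop 1.571. The lugs have about 0.09 rad of play, so it reads about that less than the lid has turned. Half way is 0.785 of lid turn; the lock clicks from 1.2. The spring pushes back to 0 with 0.04 N m at 0, 0.13 N m half way.
- lid: White bayonet lid, 46 mm tall, 70 g, standing on its plug. Origin: centre of the plug's underside; z up. Plug 44 mm across, 12 mm long; two orange lugs along +x and -x at its bottom, 10 mm wide, 5 mm thick, tips 30 mm from the axis; plate 72 mm across at z 12 to 18 mm. Same after a half turn. Fully home, its plate rests on the flange and the origin is 48 mm above the desk.
- wing (a point): Middle of the lid's upright gripping wing, 40 mm above the lid's origin, same axes as the lid. Wing 56 mm long along x (in line with the lugs), 12 mm thick, from z 18 to 46 mm, orange stripe on top.
- ruler: Clear acrylic safety ruler, 200 mm long (x), 56 mm wide (y), 4 mm thick, 80 g, lying flat. Origin: centre of the plate's underside; z up. Black graduated edge with tick marks at y = +28 mm, blue-lined back edge at y = -28 mm. A blue finger ridge to grip runs along x: 100 mm long, 10 mm thick, centred at x = 0, y = -8 mm, z 4 to 24 mm.
- graduated_edge (a point): Middle of the ruler's graduated edge, on the underside; same axes as the ruler (y points out of the edge).
- staple_remover: Black staple remover, about 75 x 26 x 18 mm; leave alone. Origin: underside, mid.
- token1: White plastic token, 32 mm across, 5 mm thick, number 1 from the bottom of a stack of four; leave alone. Origin: centre of underside.
- token2: White plastic token, 32 mm across, 5 mm thick, number 2 from the bottom of a stack of four; leave alone. Origin: centre of underside.
- token3: White plastic token, 32 mm across, 5 mm thick, number 3 from the bottom of a stack of four; leave alone. Origin: centre of underside.
- token4: White plastic token, 32 mm across, 5 mm thick, number 4 from the bottom of a stack of four; leave alone. Origin: centre of underside.
- mug: Blue ceramic mug, 80 mm across, 95 mm tall; leave alone. Origin: centre of underside.
There are look-alikes about, which are no part of the job. Of the things that look like the lid, take the one that is farthest to the robot's left at the start.

How it is judged:
By the outcome, as a careful person would: the job done as asked, in the order asked, and still so for the second after the job is handed in, while the arm keeps its last pose, push and grip.
It also fails if it takes over 58 s, if anything falls off the work surface, if the arm or the gripper's body presses on something with over 40 N, if the wrist force passes 120 N, or if a joint passes its speed limit or range.

## Working session

There is one attempt and no reset: what is moved stays moved. The work goes in short steps, Python scripts to look and compute and a shell command to move; the robot and the scene stay as the last step left them, time stands still between calls to the robot, and variables do not carry over. Pictures are saved under pics/ and viewed, about 8 in all and at most 12, crops included, and the job is handed in when it is done.

```bash
mkdir -p pics
cat > h.py <<'E'
import numpy as np, cv2
from plant import get_obs, capture
from scipy.spatial.transform import Rotation as R
def snap(n,f):
    c=capture(n); cv2.imwrite('pics/'+f,cv2.cvtColor(c['color'],cv2.COLOR_RGB2BGR)); np.savez('pics/'+f+'.npz',**c); return c
def load(f): return dict(np.load('pics/'+f+'.npz'))
def px2w(c,uv,z):
    K=np.array(c['mtx'],float); M=R.from_rotvec(np.ravel(c['rvec'])).as_matrix(); t=np.ravel(c['tvec'])
    uv=np.atleast_2d(uv).astype(float); d=np.c_[uv,np.ones(len(uv))]@np.linalg.inv(K).T@M; o=-M.T@t
    return o+d*((z-o[2])/d[:,2])[:,None]
def w2px(c,p):
    return cv2.projectPoints(np.atleast_2d(p).astype(float),np.ravel(c['rvec']).astype(float),np.ravel(c['tvec']).astype(float),np.array(c['mtx'],float),None)[0][:,0]
E
python3 - <<'E'
from h import *
a=snap('scene','s0.png'); b=snap('top','t0.png'); print(get_obs())
for c in (a,b): print(c['mtx'],-R.from_rotvec(np.ravel(c['rvec'])).as_matrix().T@np.ravel(c['tvec']))
E
```

```text
{'time': 0.1, 'joint_positions': array([ 1.20000142e+00,  3.42658353e-01,  1.52490688e+00, -2.02208776e-05,
        1.27541897e+00, -1.46025744e-01]), 'dq': array([-0.00075596, -0.00136078, -0.00199915,  0.00038004,  0.00057805,
        0.00069833]), 'tau': array([ 6.00265193e-04, -4.32002342e+01, -2.44692868e+01,  7.19414349e-02,
        5.25392150e-02, -4.16217597e-05]), 'tool_pos': array([116.96367328, 511.68420657, 404.11664281]), 'tcp_rot': array([-3.14021310e+00, -1.83349092e-04,  2.91682926e+00]), 'contact_force': array([-0.16306899, -0.41112525, -0.05896077]), 'moment': array([ 0.03336488, -0.02364468,  0.00876845]), 'grip_width': 92.0667238745884}
[[434.51756559   0.         318.21762508]
 [  0.         434.51756559 202.94994594]
 [  0.           0.           1.        ]] [1265.78194856  287.02362951  647.85451651]
[[423.78381268   0.         317.90558926]
 [  0.         423.78381268 197.25602321]
 [  0.           0.           1.        ]] [ 391.66898946   10.61392575 1106.67584664]
```

View pics/t0.png

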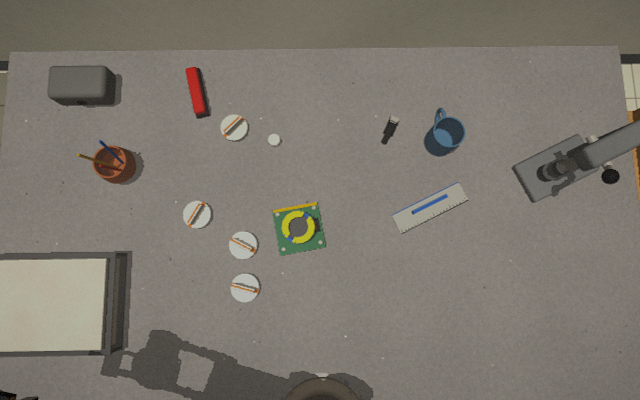

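View pics/s0.png

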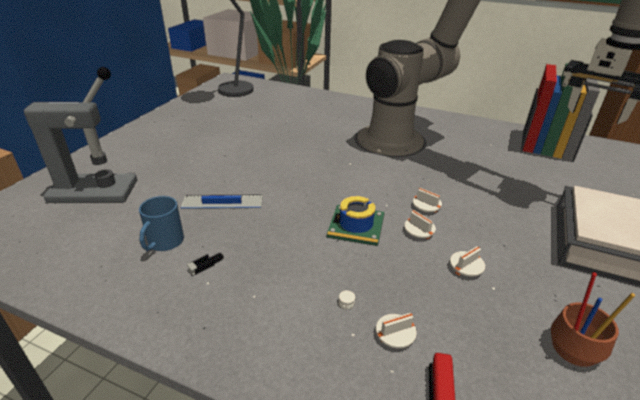

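Top view: lid-like things are at (197,214), (243,245), (245,288) and (234,128). +y is to the left in this picture, so (197,214) should be the leftmost. The dispenser is at (300,229), the ruler at (430,208), the mug at (444,136), the staple remover at (390,129) and the tokens at (274,140). I'll enlarge to confirm.

Run:
```python
from h import *
b=load('t0.png')
for uv in [(197,214),(243,245),(245,288),(234,128),(300,229),(430,208),(274,140),(390,129)]: print(uv,px2w(b,uv,15).round(0))
im=cv2.imread('pics/t0.png')
f=lambda u0,v0,w,h,s:cv2.resize(im[v0:v0+h,u0:u0+w],None,fx=s,fy=s,interpolation=cv2.INTER_CUBIC)
a=np.hstack([f(170,190,64,48,6),f(268,197,64,64,6)[:288+96] if 0 else f(268,199,64,60,6)[:288]])if 0 else None
o=np.zeros((600,800,3),np.uint8)
o[:300,:400]=f(172,190,50,50*3//4,8)[:300,:400]if 0 else f(172,196,50,37,8).repeat(1,0)[:296][np.r_[0:296,[295]*4]]
o[:300,400:]=0
d=f(268,198,66,60,6); o[:360,404:800]=d
r=f(386,178,88,60,6)[:,:]; o[360:,:]=0
o[360:600,0:528]=r[0:360][::1][30:270] if 0 else cv2.resize(r,(528,360))[20:260]
cv2.imwrite('pics/c1.png',o)
```

```text
(197, 214) [[516. 315.  15.]]
(243, 245) [[435. 195.  15.]]
(245, 288) [[327. 189.  15.]]
(234, 128) [[745. 223.  15.]]
(300, 229) [[473.  49.  15.]]
(430, 208) [[ 523. -289.   15.]]
(274, 140) [[711. 116.  15.]]
(390, 129) [[ 737. -193.   15.]]
```

View pics/c1.png

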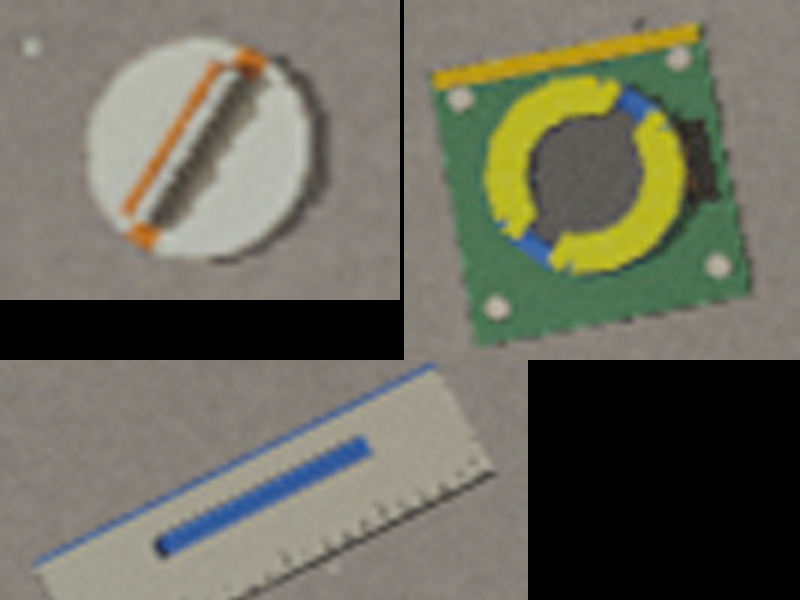

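Lid candidates: (197,214) has y=315 mm, against 195, 189 and 223 mm for the others. So (197,214) is the robot's leftmost, and the crop shows it with plate, wing and orange lugs. The base's yellow edge faces away from the robot and the slots are at lower left and upper right, as described. Next I'll compute the poses from both pictures.

```bash
cat >> h.py <<'E'
from scipy.optimize import least_squares
def fit(c,pts,uv,x0):
    """pts object-frame (n,3), uv pixels; returns x,y,yaw(deg), rms px"""
    P=np.array(pts,float); uv=np.array(uv,float)
    def w(p): 
        q=P@R.from_euler('z',p[2]).as_matrix().T; q[:,:2]+=p[:2]; return q
    s=least_squares(lambda p:(w(p)-0)[:,0]*0 if 0 else (w2px(c,w(p))-uv).ravel(),x0,x_scale=[100,100,1],loss='soft_l1')
    return s.x[0].round(1),s.x[1].round(1),np.degrees(s.x[2]).round(2),np.sqrt(np.mean(s.fun**2)).round(2)
E
python3 - <<'E'
from h import *
b=load('t0.png')
d=lambda X,Y:((X-404+.5)/6-.5+268,(Y+.5)/6-.5+198)
r=lambda X,Y:((X+.5)/6-.5+386,(Y-340+.5)/6-.5+178)
l=lambda X,Y:((X+.5)/8-.5+172,(Y+.5)/8-.5+196)
print('disp',fit(b,[(60,60,12),(60,-60,12),(-60,60,12),(-60,-60,12)],[d(433,73),d(699,27),d(477,346),d(752,293)],[470,50,.17]))
# ruler: back edge ends, black right end, ridge ends (top centre)
print('ruler',fit(b,[(100,-28,4),(-100,-28,4),(-100,28,4),(50,-8,24),(-50,-8,24)],[r(36,565),r(435,365),r(492,472),r(163,540),r(368,440)],[523,-289,2.04]))
print('lid',fit(b,[(28,0,46),(-28,0,46),(0,-36,18),(0,36,18)],[l(217,66),l(128,212),l(294,185) ,l(104,95)],[516,315,-.52]))
for n,m in dict(disp=[d(585,173)]).items(): print(n,px2w(b,m,60))
print(px2w(b,l(198,149),18))
E
```

```text
disp (np.float64(475.9), np.float64(52.9), np.float64(9.7), np.float64(0.42))
ruler (np.float64(527.4), np.float64(-291.1), np.float64(115.6), np.float64(0.57))
lid (np.float64(516.8), np.float64(316.1), np.float64(-27.63), np.float64(0.66))
disp [[476.54223694  53.15628918  60.        ]]
[[515.13596056 316.04510026  18.        ]]
```

```bash
cat >> h.py <<'E'
def plan(x,y,z,yawdeg,frm=None):
    """shift (m) and turn (rad), tool axes, from the present (or given) pose to TCP x,y,z pointing down at yaw"""
    if frm is None:
        o=get_obs(); p=o['tool_pos']; r=o['tcp_rot']
    else: p=frm[:3]; r=[np.pi,0,np.radians(frm[3])]
    A=R.from_euler('xyz',r); B=R.from_euler('xyz',[np.pi,0,np.radians(yawdeg)])
    print('shift',(A.inv().apply(np.array([x,y,z])-p)/1e3).round(4),'turn',(A.inv()*B).as_rotvec().round(4))
def st():
    o=get_obs(); print('t',round(o['time'],2),'tcp',o['tool_pos'].round(1),'rot',np.degrees(o['tcp_rot']).round(2),'F',o['contact_force'].round(1),'M',o['moment'].round(2),'w',round(o['grip_width'],1))
E
python3 - <<'E'
from h import *
plan(430,130,404.7,140,[117.006,511.798,404.741,np.degrees(2.91682926)])
plan(535,-288,404.7,115.6,[430,130,404.7,140])
E
```

```text
shift [-0.3902 -0.3024  0.    ] turn [ 0.     -0.      0.4734]
shift [-0.3491 -0.2527 -0.    ] turn [ 0.     -0.      0.4259]
```

```bash
T='[[-0.39,-0.302,0],[0,0,0.473],0.09]'; python3 -m pendant '[[[-0.03,-0.023,0],[0,0,0.04],0.09],[[-0.06,-0.046,0],[0,0,0.08],0.09],[[-0.09,-0.07,0],[0,0,0.12],0.09],[[-0.12,-0.093,0],[0,0,0.16],0.09],[[-0.15,-0.116,0],[0,0,0.2],0.09],[[-0.18,-0.139,0],[0,0,0.24],0.09],[[-0.21,-0.162,0],[0,0,0.28],0.09],[[-0.24,-0.186,0],[0,0,0.32],0.09],[[-0.27,-0.209,0],[0,0,0.36],0.09],[[-0.3,-0.232,0],[0,0,0.36],0.09]]'
python3 - <<'E'
from h import *
st(); plan(535,-288,404.7,115.6)
E
```

```text
time: 0.93
tool_pos: [358.4, 217.0, 404.6]
tcp_rot: [-3.142, -0.0, 2.555]
contact_force: [0.2, 1.2, 1.0]
grip_width: 89.9
t 0.93 tcp [358.4 217.  404.6] rot [-1.8000e+02 -1.0000e-02  1.4637e+02] F [0.2 1.2 1. ] M [-0.   -0.07 -0.03] w 89.9
shift [-4.267e-01 -3.227e-01 -1.000e-04] turn [-1.000e-04 -2.000e-04  5.371e-01]
```

```bash
python3 -m pendant '[[[-0.043,-0.032,0],[0,0,0.054],0.06],[[-0.427,-0.323,0],[0,0,0.537],0.06],[[-0.427,-0.323,0],[0,0,0.537],0.06],[[-0.427,-0.323,0],[0,0,0.537],0.06],[[-0.427,-0.323,0],[0,0,0.537],0.06],[[-0.427,-0.323,0],[0,0,0.537],0.06],[[-0.427,-0.323,0],[0,0,0.537],0.06],[[-0.427,-0.323,0],[0,0,0.537],0.06],[[-0.427,-0.323,0],[0,0,0.537],0.06],[[-0.427,-0.323,0],[0,0,0.537],0.06]]'
python3 - <<'E'
from h import *
st(); plan(535,-288,404.7,115.6)
E
```

```text
time: 1.77
tool_pos: [496.3, -176.4, 404.4]
tcp_rot: [-3.141, -0.001, 2.019]
contact_force: [0.9, -0.4, 0.6]
grip_width: 60.1
t 1.77 tcp [ 496.3 -176.4  404.4] rot [-1.7999e+02 -4.0000e-02  1.1570e+02] F [ 0.9 -0.4  0.6] M [-0.03 -0.08 -0.  ] w 60.1
shift [-0.1173 -0.0135 -0.0004] turn [-0.0002 -0.0007  0.0018]
```

```bash
python3 -m pendant '[[[-0.04,-0.005,0],[0,0,0],0.04],[[-0.08,-0.009,0],[0,0,0],0.04],[[-0.117,-0.013,0],[0,0,0],0.04],[[-0.117,-0.013,0],[0,0,0],0.04],[[-0.117,-0.013,0],[0,0,0],0.04]]'
python3 - <<'E'
from h import *
c=snap('wrist','w1.png'); st()
E
```

```text
time: 2.18
tool_pos: [535.2, -287.2, 403.1]
tcp_rot: [-3.141, -0.002, 2.017]
contact_force: [0.2, 0.7, 0.1]
grip_width: 40.4
t 2.23 tcp [ 535.  -285.7  403.5] rot [-1.7996e+02 -1.3000e-01  1.1566e+02] F [0.  0.4 0.6] M [-0.08 -0.01  0.01] w 40.1
```

View pics/w1.png

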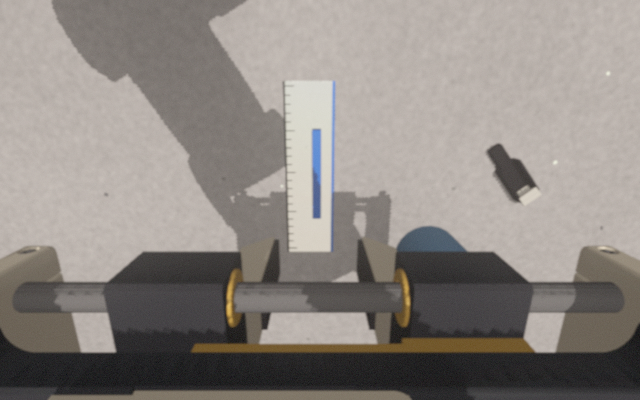

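Wrist view: the ruler's corners are at (285,80), (335,80), (289,252) and (331,252), with the graduated edge on the left. The blue ridge runs from (316,128) to (317,218). The mug's edge is at (430,235), well clear.

Run:
```python
from h import *
c=load('w1.png')
P=[(-100,28,4),(-100,-28,4),(100,28,4),(100,-28,4),(-50,-8,24),(50,-8,24)]
U=[(285,80),(335,80),(289,252),(331,252),(316.5,128),(317,218)]
print(px2w(c,U[:4],4).round(0))
for s in (1,-1):
    f=fit(c,[(s*a,b,z) for a,b,z in P],U,[527,-291,2.02]); print(s,f)
```

```text
[[ 460. -213.    4.]
 [ 509. -190.    4.]
 [ 547. -395.    4.]
 [ 594. -372.    4.]]
1 (np.float64(569.9), np.float64(-381.2), np.float64(115.26), np.float64(113.78))
-1 (np.float64(527.2), np.float64(-291.8), np.float64(115.52), np.float64(0.99))
```

Run:
```python
from h import *
st(); plan(534.5,-288,185,115.55)
```

```text
t 2.23 tcp [ 535.  -285.7  403.5] rot [-1.7996e+02 -1.3000e-01  1.1566e+02] F [0.  0.4 0.6] M [-0.08 -0.01  0.01] w 40.1
shift [-0.0024 -0.0013  0.2185] turn [-0.0008 -0.0023  0.0019]
```

```bash
python3 -m pendant '[[[-0.001,-0.001,0.03],[0,0,0.002],0.04],[[-0.001,-0.001,0.065],[0,0,0.002],0.04],[[-0.001,-0.001,0.1],[0,0,0.002],0.04],[[-0.001,-0.001,0.13],[0,0,0.002],0.04],[[-0.001,-0.001,0.15],[0,0,0.002],0.04],[[-0.001,-0.001,0.17],[0,0,0.002],0.04],[[-0.001,-0.001,0.18],[0,0,0.002],0.04],[[-0.001,-0.001,0.18],[0,0,0.002],0.04],[[-0.001,-0.001,0.18],[0,0,0.002],0.04]]'
python3 -c "
from h import *
st(); plan(534.5,-288,185,115.55)"
```

```text
time: 2.98
tool_pos: [534.9, -285.9, 225.3]
tcp_rot: [3.141, -0.0, 2.019]
contact_force: [0.2, -0.1, 0.3]
grip_width: 39.8
t 2.98 tcp [ 534.9 -285.9  225.3] rot [ 1.7999e+02 -1.0000e-02  1.1566e+02] F [ 0.2 -0.1  0.3] M [-0.12  0.04 -0.02] w 39.8
shift [-0.0017 -0.0013  0.0403] turn [ 0.0001 -0.0001  0.002 ]
```

```bash
python3 -m pendant '[[[-0.001,-0.001,0.02],[0,0,-0.002],0.04],[[-0.002,-0.001,0.034],[0,0,0.002],0.04],[[-0.002,-0.001,0.04],[0,0,0.002],0.04],[[-0.002,-0.001,0.04],[0,0,0.002],0.04],[[-0.002,-0.001,0.04],[0,0,0.002],0.005],[[-0.002,-0.001,0.04],[0,0,0.002],0.005],[[-0.002,-0.001,0.04],[0,0,0.002],0.005],[[-0.002,-0.001,0.04],[0,0,0.002],0.005],[[-0.002,-0.001,0.04],[0,0,0.002],0.005],[[-0.002,-0.001,0.04],[0,0,0.002],0.005]]'
python3 -c "
from h import *
st()"
```

```text
time: 3.82
tool_pos: [534.8, -288.9, 185.2]
tcp_rot: [3.141, 0.001, 2.016]
contact_force: [-0.3, -0.7, 2.6]
grip_width: 10.0
t 3.82 tcp [ 534.8 -288.9  185.2] rot [1.7998e+02 4.0000e-02 1.1550e+02] F [-0.3 -0.7  2.6] M [-0.02  0.13  0.02] w 10.0
```

Gripped at 10.0 mm, the ridge's thickness. Now I lift and go to a staging pose 20 mm off the edge.

Run:
```python
from h import *
plan(590.5,-100,225,105)
plan(590.5,72.5,225,99.7)
```

```text
shift [ 0.1465  0.1316 -0.0398] turn [0.0005 0.0006 0.1833]
shift [ 0.3022  0.2059 -0.0399] turn [0.0005 0.0006 0.2758]
```

```bash
python3 -m pendant '[[[0,0,-0.01],[0,0,0],0.005],[[0,0,-0.025],[0,0,0],0.005],[[0.015,0.013,-0.04],[0,0,0.01],0.005],[[0.045,0.035,-0.04],[0,0,0.05],0.005],[[0.075,0.055,-0.04],[0,0,0.08],0.005],[[0.105,0.075,-0.04],[0,0,0.11],0.005],[[0.135,0.095,-0.04],[0,0,0.14],0.005],[[0.165,0.115,-0.04],[0,0,0.17],0.005],[[0.195,0.135,-0.04],[0,0,0.2],0.005],[[0.22,0.155,-0.04],[0,0,0.22],0.005]]'
python3 -c "
from h import *
st();plan(590.5,72.5,225,99.7)"
```

```text
time: 4.65
tool_pos: [579.6, -21.3, 225.4]
tcp_rot: [-3.141, -0.0, 1.795]
contact_force: [1.1, -0.6, -1.2]
grip_width: 9.6
t 4.65 tcp [579.6 -21.3 225.4] rot [-1.7999e+02 -2.0000e-02  1.0283e+02] F [ 1.1 -0.6 -1.2] M [-0.11  0.03 -0.01] w 9.6
shift [0.089  0.0314 0.0004] turn [-0.0002 -0.0004  0.0546]
```

```bash
python3 -m pendant '[[[0.025,0.009,0],[0,0,0.015],0.005],[[0.05,0.018,0],[0,0,0.03],0.005],[[0.07,0.026,0],[0,0,0.045],0.005],[[0.08,0.03,0],[0,0,0.055],0.005],[[0.08,0.03,0],[0,0,0.055],0.005],[[0.08,0.03,0],[0,0,0.055],0.005],[[0.08,0.03,0],[0,0,0.055],0.005]]'
python3 - <<'E'
from h import *
st()
c=snap('wrist','w2.png'); st()
E
```

```text
time: 5.23
tool_pos: [591.2, 60.4, 224.9]
tcp_rot: [-3.142, 0.0, 1.741]
contact_force: [0.4, 0.1, -1.2]
grip_width: 9.4
t 5.23 tcp [591.2  60.4 224.9] rot [-1.800e+02  1.000e-02  9.974e+01] F [ 0.4  0.1 -1.2] M [-0.12  0.   -0.03] w 9.4
t 5.28 tcp [591.3  60.1 224.9] rot [-1.7999e+02  1.0000e-02  9.9690e+01] F [-0.1 -0.1 -1.4] M [-0.14  0.01 -0.01] w 9.7
```

View pics/w2.png

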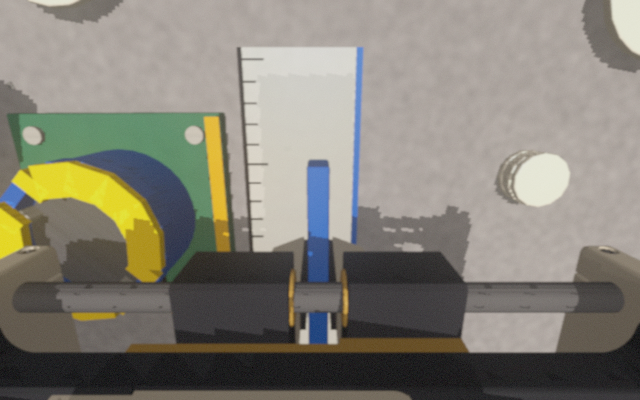

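Wrist view: the base's yellow strip border runs (221,117)–(230,250) and the ruler's black edge runs (238,47)–(252,250). Token stack at (535,180), clear. Next I compare both lines in world axes.

Run:
```python
from h import *
c=load('w2.png'); im=c['color'].astype(int)
r,g,b=im[...,0],im[...,1],im[...,2]
def line(mask,v0,v1,side,z):
    pts=[]
    for v in range(v0,v1):
        u=np.flatnonzero(mask[v]); 
        if len(u): pts.append((u.max()+.5 if side else u.min()-.5,v))
    pts=np.array(pts); k=np.polyfit(pts[:,1],pts[:,0],1); q=np.abs(np.polyval(k,pts[:,1])-pts[:,0])<1.2; k=np.polyfit(pts[q,1],pts[q,0],1)
    e=[(np.polyval(k,v),v) for v in (v0,v1)]; w=px2w(c,e,z); d=w[0]-w[1]; print(e,q.sum(),w.round(1).tolist(),'ang',np.degrees(np.arctan2(d[1],d[0])).round(2)); return w
ok=np.zeros(r.shape,bool); ok[:,195:245]=1
line((r>130)&(g>90)&(b<60)&ok,120,240,1,12)
print(im[180,205:262].tolist())
dk=(im.sum(2)<200); ok[:]=0; ok[:,236:262]=1
line(dk&ok,60,235,0,44)
ok[:]=0; ok[:,340:370]=1
line((b>130)&(r<90)&ok,60,230,1,44)
```

```text
[(np.float64(215.21105619262391), 120), (np.float64(229.21454228808068), 240)] 85 [[523.5, 116.3, 12.0], [538.2, 44.6, 12.0]] ang 101.6
[[103, 142, 105], [104, 142, 106], [100, 142, 108], [109, 137, 103], [153, 149, 95], [201, 170, 79], [222, 183, 54], [229, 187, 54], [227, 185, 51], [227, 184, 43], [229, 187, 57], [229, 187, 56], [228, 184, 52], [228, 185, 55], [228, 186, 53], [229, 187, 57], [229, 187, 58], [224, 183, 60], [201, 161, 56], [158, 126, 64], [107, 97, 68], [83, 83, 67], [77, 81, 62], [81, 81, 65], [94, 94, 81], [126, 120, 109], [156, 148, 140], [171, 163, 154], [176, 167, 159], [175, 166, 159], [174, 165, 157], [176, 168, 160], [175, 166, 160], [177, 168, 160], [177, 169, 161], [178, 169, 162], [180, 169, 163], [178, 170, 163], [176, 167, 160], [159, 149, 143], [132, 124, 119], [104, 96, 88], [93, 87, 76], [141, 132, 122], [188, 182, 170], [212, 206, 194], [216, 210, 198], [216, 211, 198], [217, 211, 200], [216, 210, 198], [216, 210, 199], [217, 212, 199], [217, 211, 199], [217, 212, 199], [217, 211, 199], [217, 210, 199], [215, 209, 197]]
[(np.float64(249.50000000000298), 60), (np.float64(249.50000000000006), 235)] 2 [[545.6, 148.3, 44.0], [555.0, 64.4, 44.0]] ang 96.43
[(np.float64(357.49624240486054), 60), (np.float64(355.69289128641884), 230)] 68 [[593.2, 156.5, 44.0], [608.8, 76.6, 44.0]] ang 101.09
```

```bash
cat >> h.py <<'E'
def edge(c,u0,v0,u1,v1,z,f,half=7,n=60):
    """sub-pixel line near (u0,v0)-(u1,v1): f(profile rgb)->offset index; world line at height z"""
    im=c['color'].astype(np.float32); P=[]
    for t in np.linspace(0.03,.97,n):
        u=u0+(u1-u0)*t; v=v0+(v1-v0)*t; s=np.arange(-half,half+.01,.25)
        pr=cv2.remap(im,(u+s).astype(np.float32)[None],np.full((1,len(s)),v,np.float32),cv2.INTER_LINEAR)[0]
        P.append((u+s[f(pr)],v))
    P=np.array(P); a=np.ones(len(P),bool)
    for _ in range(5):
        k=np.polyfit(P[a,1],P[a,0],1); r=np.abs(np.polyval(k,P[:,1])-P[:,0]); a=r<max(.6,1.5*np.median(r))
    w=px2w(c,[(np.polyval(k,v),v) for v in (v0,v1)],z); d=w[0]-w[1]
    print(k.round(4),a.sum(),'rms',r[a].std().round(2),w.round(1).tolist(),'ang',np.degrees(np.arctan2(d[1],d[0])).round(2)); return w
E
python3 - <<'E'
from h import *
c=load('w2.png')
yel=lambda p:np.argmin(np.gradient(p[:,0]-p[:,2]))
drk=lambda p:np.argmin(p.sum(1))
A=edge(c,221,120,231,240,12,yel)
B=edge(c,239,55,251,240,44,drk,5)
edge(c,360,55,354,240,44,lambda p:np.argmax(p[:,2]-p[:,0]),5)
edge(c,226,118,235,245,0,lambda p:np.argmax(np.gradient(p.sum(1))),5)
E
```

```text
[8.690000e-02 2.081238e+02] 57 rms 0.16 [[525.3, 116.6, 12.0], [538.0, 44.6, 12.0]] ang 100.01
[6.270000e-02 2.353703e+02] 60 rms 0.14 [[540.7, 149.6, 44.0], [555.8, 61.7, 44.0]] ang 99.79
[-3.180000e-02  3.610331e+02] 53 rms 0.14 [[593.5, 158.7, 44.0], [608.8, 70.9, 44.0]] ang 99.86
[7.720000e-02 2.155816e+02] 44 rms 0.17 [[525.5, 117.2, 0.0], [539.5, 35.9, 0.0]] ang 99.75
```

Base edge is at 99.9° and ruler edge at 99.8°, with a gap of about 20 mm, which agrees with the top-view fit (538.0 vs 537.7). Lowering now and centring along the edge.

```bash
python3 -m pendant '[[[0.006,0,0.01],[0,0,0],0.005],[[0.012,0,0.02],[0,0,-0.002],0.005],[[0.012,0,0.03],[0,0,-0.002],0.005],[[0.012,0,0.036],[0,0,-0.002],0.005],[[0.012,0,0.039],[0,0,-0.002],0.005],[[0.012,0,0.0395],[0,0,-0.002],0.005],[[0.012,0,0.0395],[0,0,-0.002],0.005]]'
python3 -m pendant '[[[0,-0.005,0],[0,0,0],0.005],[[0,-0.01,0],[0,0,0],0.005],[[0,-0.015,0],[0,0,0],0.005],[[0,-0.015,0],[0,0,0],0.005],[[0,-0.015,0],[0,0,0],0.005]]'
python3 -c "
from h import *
st()"
```

```text
time: 5.87
tool_pos: [588.9, 73.0, 185.2]
tcp_rot: [-3.14, -0.0, 1.743]
contact_force: [-3.6, 0.3, 4.9]
grip_width: 10.2
time: 6.28
tool_pos: [573.8, 70.2, 185.2]
tcp_rot: [-3.14, -0.0, 1.743]
contact_force: [-2.5, 0.2, 5.3]
grip_width: 9.8
t 6.28 tcp [573.8  70.2 185.2] rot [-1.7989e+02 -1.0000e-02  9.9850e+01] F [-2.5  0.2  5.3] M [-0.29  0.51  0.01] w 9.8
```

```bash
python3 -m pendant '[[[0,-0.001,0],[0,0,0],0.005],[[0,-0.002,0],[0,0,0],0.005],[[0,-0.003,0],[0,0,0],0.005],[[0,-0.003,0],[0,0,0],0.005],[[0,-0.003,0],[0,0,0],0.005]]'
python3 -m pendant '[[[0,-0.001,0],[0,0,0],0.005],[[0,-0.001,0],[0,0,0],0.005]]'
python3 -m pendant '[[[0,-0.001,0],[0,0,0],0.005],[[0,-0.001,0],[0,0,0],0.005]]'
```

```text
time: 6.7
tool_pos: [571.6, 69.9, 185.2]
tcp_rot: [3.141, -0.0, 1.743]
contact_force: [1.0, 0.5, 2.3]
grip_width: 9.6
time: 6.87
tool_pos: [570.5, 69.7, 185.2]
tcp_rot: [3.142, -0.0, 1.743]
contact_force: [1.2, 1.3, 1.9]
grip_width: 9.6
time: 7.03
tool_pos: [569.7, 69.6, 185.3]
tcp_rot: [3.141, -0.0, 1.743]
contact_force: [3.2, 0.6, 0.6]
grip_width: 9.4
```

```bash
python3 -m pendant '[[[0,-0.001,0],[0,0,0],0.005],[[0,-0.001,0],[0,0,0],0.005]]'
python3 -m pendant '[[[0,-0.001,0],[0,0,0],0.005],[[0,-0.001,0],[0,0,0],0.005]]'
python3 - <<'E'
from h import *
st()
c=snap('wrist','w3.png'); 
im=c['color'][20:260,150:400]; cv2.imwrite('pics/c3.png',cv2.cvtColor(cv2.resize(im,None,fx=2.4,fy=2.4,interpolation=cv2.INTER_CUBIC),cv2.COLOR_RGB2BGR))
E
```

```text
time: 7.2
tool_pos: [569.3, 69.5, 185.5]
tcp_rot: [3.138, 0.0, 1.743]
contact_force: [5.1, 1.8, -1.0]
grip_width: 9.4
time: 7.37
tool_pos: [568.9, 69.5, 185.7]
tcp_rot: [3.136, 0.0, 1.743]
contact_force: [7.2, 3.0, -2.2]
grip_width: 9.5
t 7.37 tcp [568.9  69.5 185.7] rot [1.7969e+02 1.0000e-02 9.9840e+01] F [ 7.2  3.  -2.2] M [ 0.35 -1.37 -0.01] w 9.5
```

View pics/c3.png

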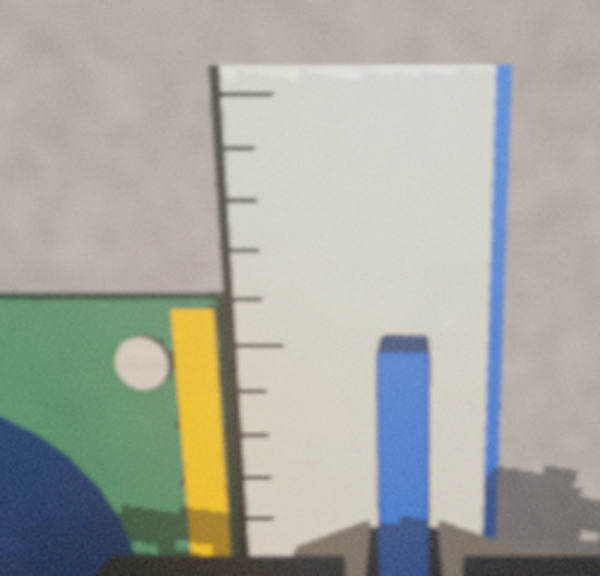

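Crop: the black edge meets the base's edge all along from (222,295) to (240,555), with no visible gap, and the contact force is 7 N. I'll ease the push slightly, settle down and release.

```bash
python3 -m pendant '[[[0,0.001,0.0005],[0,0,0],0.005],[[0,0.001,0.0008],[0,0,0],0.005],[[0,0.001,0.0008],[0,0,0],0.005],[[0,0.001,0.0008],[0,0,0],0.03],[[0,0.001,0.0008],[0,0,0],0.03],[[0,0.001,0.0008],[0,0,0],0.03]]'
python3 -m pendant '[[[0,0,-0.01],[0,0,0],0.03],[[0,0,-0.03],[0,0,0],0.03],[[0,0,-0.06],[0,0,0],0.04],[[0,0,-0.1],[0,0,0],0.04],[[0,0,-0.14],[0,0,0],0.04],[[0,0,-0.17],[0,0,0],0.04],[[0,0,-0.17],[0,0,0],0.04]]'
python3 - <<'E'
from h import *
st()
c=snap('wrist','w4.png'); cv2.imwrite('pics/c4.png',cv2.cvtColor(c['color'],cv2.COLOR_RGB2BGR))
E
```

```text
time: 7.92
tool_pos: [567.8, 69.3, 183.7]
tcp_rot: [-3.139, -0.0, 1.743]
contact_force: [0.1, -1.1, 0.2]
grip_width: 25.4
time: 8.5
tool_pos: [569.4, 69.4, 362.0]
tcp_rot: [3.13, 0.002, 1.743]
contact_force: [1.0, 0.3, -0.1]
grip_width: 39.9
t 8.5 tcp [569.4  69.4 362. ] rot [1.7933e+02 1.2000e-01 9.9860e+01] F [ 1.   0.3 -0.1] M [-0.09 -0.01  0.01] w 39.9
```

View pics/c4.png

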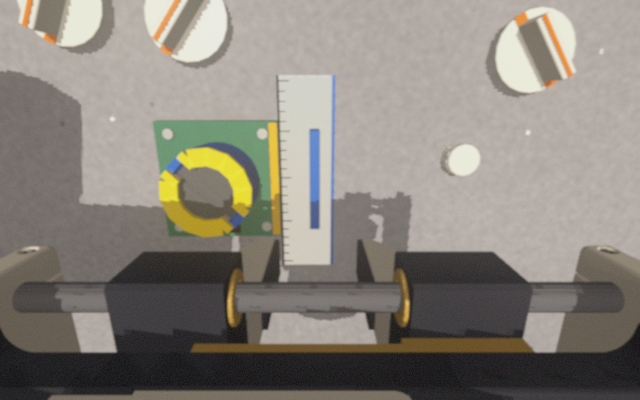

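Ruler released. Its black edge runs (279,76)–(287,262) and the base strip's border runs (278,123)–(283,235). Mouth centre is around (206,191). Next I check flushness and refine the dispenser pose.

Run:
```python
from h import *
c=load('w4.png')
n=np.array([.9853,.1711,0])
yel=lambda p:np.argmin(np.gradient(p[:,0]-p[:,2])); drk=lambda p:np.argmin(p.sum(1))
for w in (edge(c,278,126,283,232,12,yel,4),edge(c,279,78,287,258,4,drk,4),edge(c,279,130,285,230,4,drk,4),edge(c,335,78,331,258,4,lambda p:np.argmax(p[:,2]-p[:,0]),4)): print((w@n).round(1))
print('ends',px2w(c,[(278,75),(333,75),(287,265),(331,265)],4).round(0).tolist())
# mouth: yellow ring outer ellipse -> centre at z=60
hsv=cv2.cvtColor(c['color'],cv2.COLOR_RGB2HSV); m=((hsv[...,0]>26)&(hsv[...,0]<34)&(hsv[...,1]>150)&(hsv[...,2]>90)).astype(np.uint8)
m[:,262:]=0;m[:130]=0;m[240:]=0
ys,xs=np.nonzero(m); print('ring px',xs.min(),xs.max(),ys.min(),ys.max())
h=cv2.convexHull(np.c_[xs,ys].astype(np.int32)); e=cv2.fitEllipse(h); print(e, px2w(c,e[0],60).round(1))
w=px2w(c,h[:,0].astype(float),60); 
s=least_squares(lambda p:np.hypot(w[:,0]-p[0],w[:,1]-p[1])-p[2],[476,53,40],loss='soft_l1'); print('circle',s.x.round(1))
```

```text
[3.300000e-02 2.729117e+02] 58 rms 0.15 [[525.9, 115.6, 12.0], [544.7, 7.0, 12.0]] ang 99.82
[3.440000e-02 2.737154e+02] 58 rms 0.13 [[518.3, 159.1, 4.0], [551.0, -26.9, 4.0]] ang 99.95
[2.920000e-02 2.743841e+02] 60 rms 0.14 [[526.7, 111.2, 4.0], [544.6, 6.1, 4.0]] ang 99.65
[-8.500000e-03  3.337712e+02] 60 rms 0.12 [[571.6, 168.4, 4.0], [604.9, -17.7, 4.0]] ang 100.16
[537.9 537.9]
[537.9 538.3]
[538.  537.7]
[592. 593.]
ends [[519.0, 162.0, 4.0], [571.0, 171.0, 4.0], [557.0, -35.0, 4.0], [606.0, -26.0, 4.0]]
ring px 160 251 148 205
((205.17971801757812, 189.0890350341797), (80.9087905883789, 92.34120178222656), 109.29119110107422) [[476.2  55.9  60. ]]
circle [476.8  52.7  39.3]
```

The ruler is flush (edge 537.9 mm against base 537.9, angles within 0.2°). Dispenser pose refined to (476.2, 52.8), yaw 9.85°. Now to the lid.

```bash
python3 -c "
from h import *
plan(516.5,316,362,152.4)"
```

```text
shift [ 0.252  -0.0093 -0.0038] turn [ 0.006   0.0045 -0.917 ]
```

```bash
python3 -m pendant '[[[0.02,0,0],[0,0,-0.08],0.05],[[0.05,-0.002,0],[0,0,-0.19],0.05],[[0.085,-0.003,0],[0,0,-0.31],0.05],[[0.12,-0.005,0],[0,0,-0.43],0.05],[[0.155,-0.006,0],[0,0,-0.55],0.05],[[0.19,-0.007,0],[0,0,-0.67],0.05],[[0.22,-0.008,0],[0,0,-0.79],0.05],[[0.245,-0.009,0],[0,0,-0.88],0.05],[[0.252,-0.009,0],[0,0,-0.917],0.05],[[0.252,-0.009,0],[0,0,-0.917],0.05]]'
python3 -m pendant '[[[0,0,0],[0,0,0],0.05],[[0,0,0],[0,0,0],0.05],[[0,0,0],[0,0,0],0.05]]'
python3 - <<'E'
from h import *
st(); c=snap('wrist','w5.png'); st()
E
```

```text
time: 9.38
tool_pos: [515.4, 317.9, 352.8]
tcp_rot: [-3.139, -0.002, 2.664]
contact_force: [0.5, -0.1, -0.1]
grip_width: 50.1
time: 9.63
tool_pos: [516.9, 315.0, 354.1]
tcp_rot: [-3.141, -0.0, 2.657]
contact_force: [0.1, -0.7, 0.8]
grip_width: 50.2
t 9.63 tcp [516.9 315.  354.1] rot [-1.7995e+02 -2.0000e-02  1.5226e+02] F [ 0.1 -0.7  0.8] M [-0.06 -0.    0.01] w 50.2
t 9.68 tcp [516.9 315.  354.3] rot [-1.7997e+02 -1.0000e-02  1.5227e+02] F [ 0.5 -0.1 -0.3] M [-0.02  0.04  0.  ] w 49.5
```

View pics/w5.png

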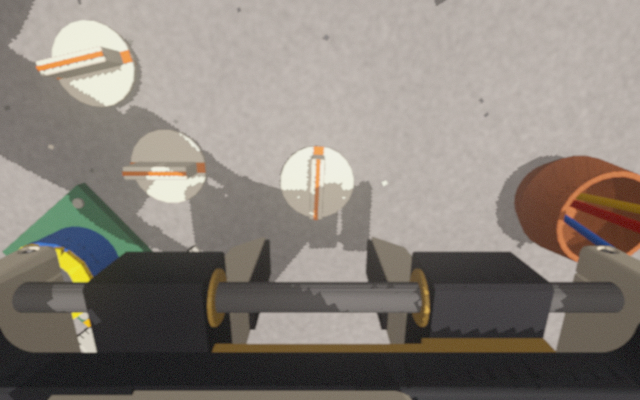

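The lid lies centred between the open fingers: plate about (317,182), stripe (319,160)–(317,219), lug at (319,150). The neighbouring lids are clear of the fingers.

Run:
```python
from h import *
c=load('w5.png'); im=c['color'].astype(int); o=(im[...,0]-im[...,2]>60); o[:, :295]=0;o[:,340:]=0;o[:135]=0;o[235:]=0
P=[]
for v in range(145,225):
    u=np.flatnonzero(o[v]); 
    if len(u): P.append((v,u.min(),u.max()))
print(P[::4])
Q=np.array([((a+b)/2,v) for v,a,b in P if 164<v<216]); k=np.polyfit(Q[:,1],Q[:,0],1); print(k)
w=px2w(c,[(np.polyval(k,v),v) for v in (165,215)],46); d=w[0]-w[1]; print(w.round(1),'ang',np.degrees(np.arctan2(d[1],d[0])))
# plate circle at z=18
hsv=im; g=(im.min(2)>120); 
m=(np.abs(im[...,0]-im[...,2])<40)
ring=[]
print(px2w(c,[(280,181),(354,181)],18).round(1), px2w(c,[(317,144.5),(317,219)],18).round(1))
p=px2w(c,[(np.polyval(k,188),188)],46); print(p)
```

```text
[(146, np.int64(314), np.int64(322)), (150, np.int64(314), np.int64(323)), (154, np.int64(314), np.int64(322)), (162, np.int64(316), np.int64(320)), (166, np.int64(316), np.int64(319)), (170, np.int64(316), np.int64(319)), (174, np.int64(316), np.int64(319)), (178, np.int64(315), np.int64(319)), (182, np.int64(315), np.int64(318)), (186, np.int64(315), np.int64(318)), (190, np.int64(315), np.int64(318)), (194, np.int64(315), np.int64(318)), (198, np.int64(315), np.int64(318)), (202, np.int64(314), np.int64(317)), (206, np.int64(314), np.int64(317)), (210, np.int64(314), np.int64(317)), (214, np.int64(314), np.int64(317)), (218, np.int64(314), np.int64(317))]
[-4.95475113e-02  3.25904223e+02]
[[495.9 325.4  46. ]
 [535.8 301.9  46. ]] ang 149.50649484051362
[[497.4 283.1  18. ]
 [530.8 346.9  18. ]] [[482.9 331.4  18. ]
 [548.8 296.8  18. ]]
[[513.83735695 314.84282073  46.        ]]
```

```bash
python3 -c "
from h import *
c=load('w5.png'); print(px2w(c,[(317.9,160),(315.2,220)],46).round(1))
plan(514.8,314.5,199,149.5)"
```

```text
[[492.1 327.6  46. ]
 [540.1 299.6  46. ]]
shift [ 0.0016 -0.0014  0.1553] turn [-0.0005 -0.0002  0.0483]
```

```bash
python3 -m pendant '[[[0,-0.001,0.03],[0,0,0.048],0.05],[[0,-0.001,0.065],[0,0,0.048],0.05],[[0,-0.0015,0.1],[0,0,0.048],0.05],[[0,-0.0015,0.13],[0,0,0.048],0.05],[[0,-0.0015,0.147],[0,0,0.048],0.05],[[0,-0.0015,0.155],[0,0,0.048],0.05],[[0,-0.0015,0.155],[0,0,0.048],0.05],[[0,-0.0015,0.155],[0,0,0.048],0.05],[[0,-0.0015,0.155],[0,0,0.048],0.05]]'
python3 -m pendant '[[[0,0,0],[0,0,0],0.005],[[0,0,0],[0,0,0],0.005],[[0,0,0],[0,0,0],0.005],[[0,0,0],[0,0,0],0.005],[[0,0,0],[0,0,0],0.005],[[0,0,0],[0,0,0],0.005]]'
python3 -c "
from h import *
st()"
```

```text
time: 10.43
tool_pos: [516.5, 314.7, 200.6]
tcp_rot: [3.14, 0.001, 2.611]
contact_force: [0.0, 0.2, 0.3]
grip_width: 49.7
time: 10.93
tool_pos: [515.9, 314.8, 199.5]
tcp_rot: [3.141, 0.0, 2.612]
contact_force: [0.3, -0.1, 0.2]
grip_width: 14.7
t 10.93 tcp [515.9 314.8 199.5] rot [179.99   0.   149.65] F [ 0.3 -0.1  0.2] M [ 0.03 -0.06  0.06] w 14.7
```

```bash
python3 -m pendant '[[[0,0,0],[0,0,0],0.005],[[0,0,0],[0,0,0],0.005],[[0,0,-0.01],[0,0,0],0.005],[[0,0,-0.04],[0,0,0],0.005],[[0,0,-0.075],[0,0,0],0.005],[[0,0,-0.085],[0,0,0],0.005],[[0,0,-0.085],[0,0,0],0.005]]'
python3 -c "
from h import *
st();plan(476.2,52.8,284,144.85)"
```

```text
time: 11.52
tool_pos: [516.7, 315.2, 288.6]
tcp_rot: [3.135, 0.004, 2.612]
contact_force: [-0.1, 0.2, 0.2]
grip_width: 12.2
t 11.52 tcp [516.7 315.2 288.6] rot [179.64   0.25 149.65] F [-0.1  0.2  0.2] M [-0.01 -0.06 -0.02] w 12.2
shift [-0.0976 -0.2469  0.0035] turn [0.0064 0.0041 0.0838]
```

```bash
python3 -m pendant '[[[-0.008,-0.02,0],[0,0,0.01],0.005],[[-0.02,-0.05,0],[0,0,0.03],0.005],[[-0.032,-0.08,0],[0,0,0.05],0.005],[[-0.045,-0.115,0],[0,0,0.06],0.005],[[-0.058,-0.15,0],[0,0,0.07],0.005],[[-0.072,-0.18,0],[0,0,0.08],0.005],[[-0.083,-0.21,0],[0,0,0.083],0.005],[[-0.092,-0.232,0],[0,0,0.083],0.005],[[-0.098,-0.246,0],[0,0,0.083],0.005],[[-0.098,-0.246,0],[0,0,0.083],0.005]]'
python3 -m pendant '[[[-0.0,0,0],[0,0,0],0.005],[[0,0,0],[0,0,0],0.005],[[0,0,0],[0,0,0],0.005]]'
python3 - <<'E'
from h import *
st(); c=snap('wrist','w6.png'); st(); plan(476.2,52.8,284,144.85)
a=c['color']; b=snap('scene','s6.png')['color'][140:300,260:500]
o=np.zeros((400,640,3),np.uint8); o[:]=a
cv2.imwrite('pics/c6.png',cv2.cvtColor(np.vstack([a[:270],cv2.resize(b[20:150,40:240],(508,330),interpolation=cv2.INTER_CUBIC)[:,:,:].repeat(1,0) if 0 else cv2.copyMakeBorder(cv2.resize(b[:130,:200],(508,330)),0,0,0,132,cv2.BORDER_CONSTANT)]),cv2.COLOR_RGB2BGR))
E
```

```text
time: 12.35
tool_pos: [475.4, 50.6, 283.4]
tcp_rot: [-3.14, -0.002, 2.526]
contact_force: [0.2, -0.6, -0.8]
grip_width: 11.6
time: 12.6
tool_pos: [476.1, 53.9, 284.0]
tcp_rot: [-3.141, -0.001, 2.53]
contact_force: [-0.0, -0.8, -1.1]
grip_width: 12.0
t 12.6 tcp [476.1  53.9 284. ] rot [-1.7999e+02 -4.0000e-02  1.4495e+02] F [-0.  -0.8 -1.1] M [0.03 0.01 0.03] w 12.0
t 12.65 tcp [476.1  53.9 284.1] rot [-1.8000e+02 -3.0000e-02  1.4497e+02] F [-0.5  0.2 -1.2] M [-0.05 -0.04  0.01] w 11.6
shift [-0.0007 -0.0009  0.0001] turn [-0.     -0.0005  0.0021]
```

View pics/c6.png

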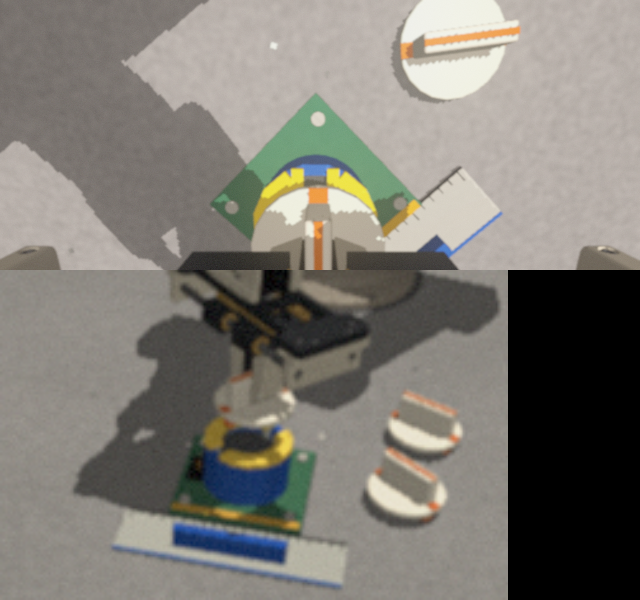

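Wrist view: slot centre about (315,172), lug about (318,193), both on the wing line. Scene view: the lid hangs over the mouth and the ruler is still flush. Checking the lateral offsets in world axes.

Run:
```python
from h import *
c=load('w6.png'); im=c['color'].astype(int)
yaw=np.radians(144.9); tx=np.array([np.cos(yaw),np.sin(yaw)]); ty=np.array([np.sin(yaw),-np.cos(yaw)])
tool=np.array([476.1,53.9])
def rel(uv,z):
    w=px2w(c,uv,z)[:,:2]-tool; return np.c_[w@tx,w@ty].round(1).tolist()
# slot edges: blue run between yellows
for v in (172,176,180):
    row=im[v]; y=(row[:,0]-row[:,2]>70); print(v,''.join('y' if a else '.' for a in y[285:345]))
for v in (189,194,199):
    row=im[v]; y=(row[:,0]-row[:,2]>70); u=np.flatnonzero(y[300:335])+300; print(v,u.min(),u.max(),rel([(u.min()-.5,v),(u.max()+.5,v)],102))
print('slot',rel([(301.5,176),(328.5,176)],60),'corner',rel([(317,94)],12),'edge', rel([(393,152)],12))
D=np.array([475.9,52.8])
a=np.radians(9.85); co=D+np.array([[np.cos(a),-np.sin(a)],[np.sin(a),np.cos(a)]])@np.array([-60,60]); print('pred corner px',w2px(c,[*co,12]))
print('stripe at 240:',np.flatnonzero((im[240,:,0]-im[240,:,2]>70)[290:350])+290, 'lug z 85-90')
print('pred mouth slot end px', w2px(c,[*(D+33*tx),60]))
for z in (84.5,87,90): print(rel([(318.5,187)],z))
```

```text
172 yy....yyyyyyyyyyyy........................yyyyyyyyyyyy.....y
176 yyyyyyyyyyyyyyyyyyy.......................yyyyyyyyyyyyyyyyyy
180 yyyyyyyyyyyyyyyyyyy......................yyyyyyyyyyyyyyyyyyy
189 309 327 [[34.5, -4.8], [34.5, 4.7]]
194 308 327 [[31.9, -5.4], [31.9, 4.7]]
199 309 327 [[29.3, -4.9], [29.3, 4.7]]
slot [[32.0, -10.4], [32.0, 6.5]] corner [[81.8, -0.9]] edge [[40.1, 56.6]]
pred corner px [[316.9187963   90.19473047]]
stripe at 240: [314 315 316 317 318 319 320 321 322] lug z 85-90
pred mouth slot end px [[316.4784977  175.13320563]]
[[31.1, 0.2]]
[[31.7, 0.2]]
[[32.5, 0.2]]
```

Run:
```python
from h import *
a=np.radians(9.85); n=np.array([np.cos(a),np.sin(a),0]); t=np.array([-np.sin(a),np.cos(a),0])
c=load('w6.png')
gr=lambda p:np.argmax(np.abs(np.gradient(p[:,1]-p[:,0])))
w=edge(c,312,98,232,182,12,gr,8); print('x=-60 face -> n.D',(w@n+60).round(1))
w=edge(c,322,98,400,182,12,gr,8); print('y=+60 face -> t.D',(w@t-60).round(1))
print('now n.D,t.D',[475.9*n[0]+52.8*n[1],475.9*t[0]+52.8*t[1]])
yaw=np.radians(144.9); tx=np.array([np.cos(yaw),np.sin(yaw)]); ty=np.array([np.sin(yaw),-np.cos(yaw)])
print('tool n,t',476.1*n[0]+53.9*n[1],476.1*t[0]+53.9*t[1])
```

```text
[ -0.9525 403.3511] 53 rms 0.17 [[408.0, 94.5, 12.0], [423.2, 7.5, 12.0]] ang 99.91
x=-60 face -> n.D [478.2 478.3]
[  0.9543 226.7872] 55 rms 0.15 [[412.3, 100.6, 12.0], [499.1, 115.9, 12.0]] ang -169.97
y=+60 face -> t.D [-31.4 -31.2]
now n.D,t.D [np.float64(477.91721460540896), np.float64(-29.390236198564452)]
tool n,t 478.30244270425186 -28.340665185310968
```

Two extra edges put the mouth about 1.8 mm along tool −y and 0.9 mm along tool −x. The slot measurement agrees (−1.95). Correct that and descend in stages.

```bash
python3 -m pendant '[[[-0.001,-0.002,0.005],[0,0,0],0.005],[[-0.001,-0.002,0.012],[0,0,0],0.005],[[-0.001,-0.002,0.018],[0,0,0],0.005],[[-0.001,-0.002,0.021],[0,0,0],0.005],[[-0.001,-0.002,0.021],[0,0,0],0.005],[[-0.001,-0.002,0.021],[0,0,0],0.005]]'
python3 -m pendant '[[[0,0,0.002],[0,0,0],0.005],[[0,0,0.004],[0,0,0],0.005],[[0,0,0.006],[0,0,0],0.005],[[0,0,0.006],[0,0,0],0.005]]'
python3 -m pendant '[[[0,0,0.001],[0,0,0],0.005],[[0,0,0.002],[0,0,0],0.005],[[0,0,0.002],[0,0,0],0.005]]'
```

```text
time: 13.2
tool_pos: [475.8, 50.8, 263.0]
tcp_rot: [-3.141, -0.001, 2.529]
contact_force: [0.1, 0.8, 0.4]
grip_width: 11.5
time: 13.53
tool_pos: [475.7, 50.7, 257.1]
tcp_rot: [-3.141, -0.0, 2.529]
contact_force: [0.1, 0.4, -0.4]
grip_width: 11.9
time: 13.78
tool_pos: [475.8, 50.7, 255.3]
tcp_rot: [3.142, -0.0, 2.529]
contact_force: [-0.1, 0.1, 0.1]
grip_width: 11.9
```

Lid underside is at 55.8 mm with no contact force, so the lugs are inside the slots. Continuing down to home (TCP about 247.5).

```bash
python3 -m pendant '[[[0,0,0.002],[0,0,0],0.005],[[0,0,0.004],[0,0,0],0.005],[[0,0,0.006],[0,0,0],0.005],[[0,0,0.006],[0,0,0],0.005]]'
python3 -m pendant '[[[0,0,0.001],[0,0,0],0.005],[[0,0,0.0015],[0,0,0],0.005],[[0,0,0.002],[0,0,0],0.005],[[0,0,0.002],[0,0,0],0.005]]'
```

```text
time: 14.12
tool_pos: [475.7, 50.8, 249.0]
tcp_rot: [-3.141, -0.001, 2.529]
contact_force: [0.1, -0.0, -0.9]
grip_width: 11.9
time: 14.45
tool_pos: [475.8, 50.8, 247.5]
tcp_rot: [3.141, 0.0, 2.529]
contact_force: [-0.5, -0.3, -0.6]
grip_width: 11.7
```

```bash
python3 -m pendant '[[[0,0,0.0005],[0,0,0],0.005],[[0,0,0.001],[0,0,0],0.005],[[0,0,0.001],[0,0,0],0.005]]'
python3 -m pendant '[[[0,0,0.0005],[0,0,0],0.005],[[0,0,0.0005],[0,0,0],0.005]]'
```

```text
time: 14.7
tool_pos: [475.8, 50.8, 247.4]
tcp_rot: [3.141, 0.001, 2.529]
contact_force: [-3.7, -0.2, 11.2]
grip_width: 11.6
time: 14.87
tool_pos: [475.7, 50.8, 247.4]
tcp_rot: [3.141, 0.001, 2.529]
contact_force: [-5.6, -0.6, 15.6]
grip_width: 11.9
```

Home: hard stop at TCP z 247.4, exactly as predicted. Ease the press and twist clockwise.

```bash
python3 -m pendant '[[[0,0,-0.001],[0,0,0],0.005],[[0,0,-0.001],[0,0,0.05],0.005],[[0,0,-0.001],[0,0,0.11],0.005],[[0,0,-0.001],[0,0,0.17],0.005],[[0,0,-0.001],[0,0,0.23],0.005],[[0,0,-0.001],[0,0,0.29],0.005],[[0,0,-0.001],[0,0,0.35],0.005],[[0,0,-0.001],[0,0,0.4],0.005],[[0,0,-0.001],[0,0,0.4],0.005]]'
python3 -c "
from h import *
st()"
```

```text
time: 15.62
tool_pos: [476.2, 50.7, 247.4]
tcp_rot: [3.14, 0.001, 2.127]
contact_force: [0.8, -0.1, 5.3]
grip_width: 11.8
t 15.62 tcp [476.2  50.7 247.4] rot [1.7992e+02 5.0000e-02 1.2188e+02] F [ 0.8 -0.1  5.3] M [-0.08  0.12 -0.01] w 11.8
```

```bash
python3 -m pendant '[[[0,0,0],[0,0,0.06],0.005],[[0,0,0],[0,0,0.12],0.005],[[0,0,0],[0,0,0.18],0.005],[[0,0,0],[0,0,0.24],0.005],[[0,0,0],[0,0,0.3],0.005],[[0,0,0],[0,0,0.35],0.005],[[0,0,0],[0,0,0.384],0.005],[[0,0,0],[0,0,0.384],0.005],[[0,0,0],[0,0,0.384],0.005],[[0,0,0],[0,0,0.384],0.005]]'
python3 - <<'E'
from h import *
st(); c=snap('wrist','w7.png'); s=snap('scene','s7.png')['color'];t=snap('top','t7.png')['color']; st()
o=np.zeros((600,800,3),np.uint8)
o[:300,:640]=c['color'][:300]; o[300:,:400]=cv2.resize(s[170:270,285:418],(400,300),interpolation=cv2.INTER_CUBIC); o[300:,400:]=cv2.resize(t[100:250,260:460],(400,300))
cv2.imwrite('pics/c7.png',cv2.cvtColor(o,cv2.COLOR_RGB2BGR))
E
```

```text
time: 16.45
tool_pos: [475.9, 50.6, 247.4]
tcp_rot: [3.141, 0.0, 1.747]
contact_force: [-1.9, -1.3, 7.2]
grip_width: 11.9
t 16.45 tcp [475.9  50.6 247.4] rot [1.7996e+02 2.0000e-02 1.0008e+02] F [-1.9 -1.3  7.2] M [-0.25  0.34 -0.02] w 11.9
t 16.6 tcp [475.9  50.6 247.4] rot [1.7996e+02 2.0000e-02 1.0008e+02] F [-1.2 -1.2  7.7] M [-0.31  0.31  0.08] w 11.6
```

View pics/c7.png

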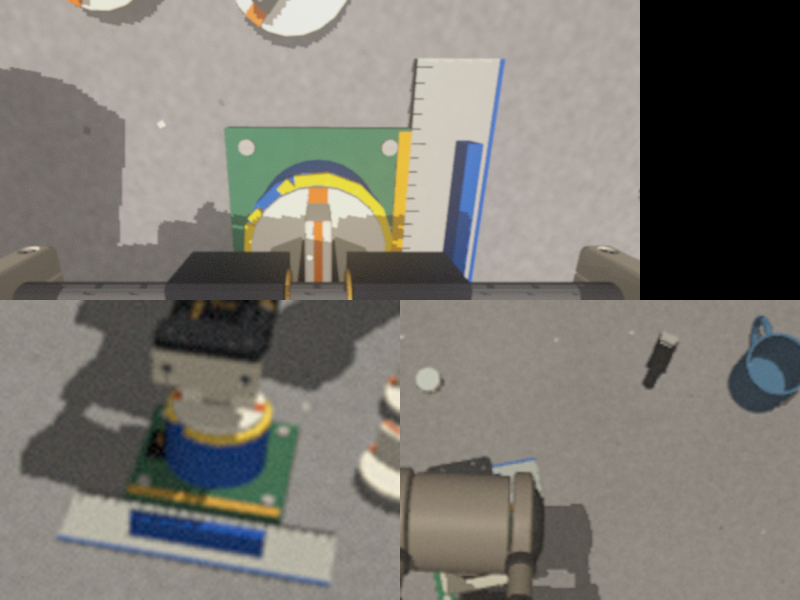

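Wrist part: the lid is seated on the yellow flange, its lug mark at (318,196) and stripe at (318,255), and the ruler's black edge (414,60)–(407,255) meets the base. The other parts show the ruler flush and the tokens, staple remover and mug in place. Next I measure the wing's angle against the ruler.

Run:
```python
from h import *
c=load('w7.png'); im=c['color'].astype(int)
yel=lambda p:np.argmin(np.gradient(p[:,0]-p[:,2])); drk=lambda p:np.argmin(p.sum(1))
print('ruler'); edge(c,415,66,410,125,4,drk,4); edge(c,503,65,474,250,4,lambda p:np.argmax(p[:,2]-p[:,0]),5)
print('base'); a=edge(c,411,136,404,245,12,yel,5)
def mid(v0,v1):
    Q=[]
    for v in range(v0,v1):
        u=np.flatnonzero((im[v,300:336,0]-im[v,300:336,2])>70)+300
        if len(u)>3: Q.append((u.mean(),v))
    return np.array(Q)
for v in range(186,250,6): print(v,np.flatnonzero((im[v,300:336,0]-im[v,300:336,2])>70)+300)
s=mid(224,248); l=mid(190,202)
if len(s)>4:
    k=np.polyfit(s[:,1],s[:,0],1); w=px2w(c,[(np.polyval(k,v),v) for v in (224,248)],94); d=w[0]-w[1]; print('stripe',w.round(1).tolist(),np.degrees(np.arctan2(d[1],d[0])))
w1=px2w(c,[l.mean(0)],66)[0]; w2=px2w(c,[s.mean(0)],94)[0]; d=w1-w2; print('lug',w1,'stripe',w2,'ang',np.degrees(np.arctan2(d[1],d[0])))
o=load('t0.png')['color'].astype(int);n=load('t7.png')['color'].astype(int)
for nm,(u0,v0,u1,v1) in dict(mug=(420,105,470,160),staple=(378,112,402,148),tokens=(264,130,284,150)).items(): 
    A,B=[x[v0:v1,u0:u1].mean(2).astype(np.float32) for x in(o,n)]; print(nm,'shift px',np.round(cv2.phaseCorrelate(A,B),2))
```

```text
ruler
[-8.150000e-02  4.201602e+02] 59 rms 0.13 [[518.9, 157.6, 4.0], [525.1, 122.2, 4.0]] ang 99.9
[-1.500000e-01  5.113436e+02] 60 rms 0.14 [[572.0, 167.7, 4.0], [593.8, 43.6, 4.0]] ang 99.96
base
[-8.560000e-02  4.225216e+02] 51 rms 0.15 [[525.2, 115.8, 12.0], [538.0, 41.3, 12.0]] ang 99.75
186 [300 301 302 303 304 305 306 307 308 309 310 325 326 327 328 329 330 331
 332 333 334 335]
192 [309 310 311 312 313 314 315 316 317 318 319 320 321 322 323 324 325 326
 327]
198 [308 309 310 311 312 313 314 315 316 317 318 319 320 321 322 323 324 325
 326 327]
204 []
210 []
216 []
222 [314 315 316 317 318 319 320 321 322]
228 [313 314 315 316 317 318 319 320 321 322]
234 [313 314 315 316 317 318 319 320 321 322]
240 [314 315 316 317 318 319 320 321 322]
246 [314 315 316 317 318 319 320 321 322]
stripe [[471.8, 76.9, 94.0], [473.8, 66.0, 94.0]] 100.4906605877096
lug [470.9336813  81.5404425  66.       ] stripe [472.76171131  71.72273473  94.        ] ang 100.54753023294667Traceback (most recent call last):
  File "<stdin>", line 19, in <module>
    return _wrapfunc(a, 'round', decimals=decimals, out=out)
    return _wrapit(obj, method, *args, **kwds)
    conv = _array_converter(obj)
ValueError: setting an array element with a sequence. The requested array has an inhomogeneous shape after 1 dimensions. The detected shape was (2,) + inhomogeneous part.
```

Wing 100.1–100.5°, ruler 99.9°, so parallel within about 0.5°. A small 0.005 rad trim, a hold to see that it is steady, and a check of the bystanders.

```bash
python3 -m pendant '[[[0,0,0],[0,0,0.005],0.005],[[0,0,0],[0,0,0.005],0.005],[[0,0,0],[0,0,0.005],0.005],[[0,0,0],[0,0,0.005],0.005],[[0,0,0],[0,0,0.005],0.005],[[0,0,0],[0,0,0.005],0.005]]'
python3 - <<'E'
from h import *
st(); c=snap('wrist','w8.png'); im=c['color'].astype(int); n=snap('top','t8.png')['color'].astype(int)
edge(c,415,66,410,125,4,lambda p:np.argmin(p.sum(1)),4)
S=[]
for v in range(224,248):
    u=np.flatnonzero((im[v,300:336,0]-im[v,300:336,2])>70)+300; S.append((u.mean(),v))
S=np.array(S); k=np.polyfit(S[:,1],S[:,0],1); w=px2w(c,[(np.polyval(k,v),v) for v in (224,248)],94); d=w[0]-w[1]; print('wing',np.degrees(np.arctan2(d[1],d[0])))
o=load('t0.png')['color'].astype(int)
for nm,(u0,v0,u1,v1) in dict(mug=(420,105,470,160),staple=(378,112,402,148),tokens=(264,130,284,150)).items():
    A,B=[x[v0:v1,u0:u1].mean(2).astype(np.float32) for x in(o,n)]; r=cv2.phaseCorrelate(A,B); print(nm,np.round(r[0],2),round(r[1],2),np.abs(A-B).max())
E
```

```text
time: 17.1
tool_pos: [475.9, 50.6, 247.4]
tcp_rot: [3.141, 0.0, 1.742]
contact_force: [-2.6, -1.8, 5.7]
grip_width: 12.1
t 17.1 tcp [475.9  50.6 247.4] rot [1.7996e+02 3.0000e-02 9.9820e+01] F [-2.6 -1.8  5.7] M [-0.26  0.25  0.19] w 12.1
[-7.740000e-02  4.192556e+02] 60 rms 0.14 [[519.0, 157.3, 4.0], [525.2, 121.9, 4.0]] ang 99.87
wing 101.57285059690219
mug [-0.06  0.06] 0.96 18.666664
staple [-0.04  0.13] 1.03 16.333332
tokens [-0.07 -0.14] 0.94 14.0
```

```bash
python3 -c "
from plant import close_job
print(close_job())"
```

```text
the job is handed in; nothing more can be done
None
```

The job is handed in at 17.2 s on the robot's clock. The ruler is placed and released, and the arm is still gripping the lid at the half-way turn.

- **Ruler:** its graduated edge sits flush on the yellow-marked edge. Measured 537.9–538.3 mm against the base's 537.9, angle 99.9° against the base's 99.8°. It spans the whole edge.
- **Lid:** I took the leftmost one (y ≈ 315 mm) and lowered it fully home. It hit a hard stop at TCP z = 247.4 mm, as predicted (247.5), with the lugs through the slots.
- **Twist:** about 45° clockwise, with the tool now at 99.8° and pressing down about 6 N. This stays well short of the lock click.
- **Bystanders:** the mug, staple remover and tokens moved less than 0.15 px in the top view, which is within noise.

Three checks disagreed or stayed weak:

- **Wing angle:** the wing's own image angle read 100.5° and then 101.6° from a stripe only 11 mm long in view. A slip of about 1° in the grip cannot be ruled out.
- **Mouth position:** estimates from different pictures differed by about 2 mm, but the lid went in without contact force.
- **Wrist moment:** it was too noisy to show the spring torque clearly.

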